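# Load the bead warmer and hold its settling lever

## Robot

A 6-joint arm with a two-finger parallel gripper is mounted at the origin on the work surface. World frame = base frame: x ahead of the robot, y to its left, z up, the work surface at z = 0. Lengths are in m, angles in rad, forces in N, time in s.
With the tool pointing down it reaches from about 0.375 to 0.9 m from the base axis. Payload 3.1 kg.
Tool frame: the origin (TCP) lies where the fingers leave the gripper's body, on its centre line; the fingertips stand 73 mm ahead of it and the grasp point (between the pads) lies 54 mm ahead of it; z points along the fingers, y is the line along which they close (so a half turn about z gives the same grasp; the last joint's range is limited). The gripper opens to 85 mm and grips with 20 to 120 N. Pads are 22 mm wide; open, the fingers measure 114 mm over their backs; the gripper's body (76 mm by 85 mm) begins 54 mm behind the grasp point. The pads swing forward as they close: fully open they stand 13 mm farther back than shut.
Start: joints at [-1.383, 0.527, 1.433, -0, 1.181, -0.178], TCP at [0.224, -0.584, 0.304] pointing down, gripper open.
Joint ranges: [-3.08, 3.08], [-0.75, 2.2], [0.22, 2.44], [-1.43, 4.57], [0, 2.65], [-2.85, 2.85]. Speed limits (rad/s): [2.79, 2.79, 3.14, 3.14, 3.14, 3.14].

## Interface

Orientations are given as a unit quaternion [x, y, z, w].
In Python, from station import manip gives the robot as it stands.
- The arm moves only by the shell command python3 -m crank 'ROWS' [FORCE]. ROWS is JSON, a list of rows, each an object with "dp": the shift along the tool's x, y, z normalised to -1 to 1, where 1 is 50 cm, a list of three; "delta_rot": the turn, a rotation vector about the tool's x, y, z normalised to -1 to 1, where 1 is 2 pi rad, a list of three; "fingers": the opening, from -1 (shut) to 1 (fully open). A call has 1 to 12 rows; each row shifts and turns the commanded pose from where the row before left it, along the tool's axes as they then stand; what a row does not reach is not made up. A row lasts 1/12 s, in which the tool goes at most 41.7 mm and 7.16 degrees, less where a joint would pass 70% of its speed; a pose out of reach is approached as far as the arm can. A call with a number of a shift or a turn outside -1 to 1 is refused whole. A call with a gripper value outside its range is refused whole. The fingers move at their own pace and stop on an object; FORCE is the grip in N (left out, the last holds). Time passes only in rows, so rows that do not move let the fingers close. It gives the time, the measured TCP pose, the force, the opening and the grip force at its end, in the units of the state.
- manip.sense(): the state, without advancing time (a new reading comes with each control period).
- manip.snapshot(name): name is "scene" or "top"; returns (picture, depth): 420x560x3 uint8, red, green, blue; 420x560 float32, m along the optical axis (not along the pixel's ray), 0 where there is no reading.
- manip.camera_model(name): a dict with "fx", "fy", "cx", "cy" (pixels), "k1" (the pictures are not rectified: a ray, as slopes to the right and down, at radius r is drawn at 1 + k1 r^2 times it, then the intrinsics apply), "origin" and "attitude" of the camera in the world. Camera axes: x right, y up, looking along -z (the intrinsics and any distortion apply to the point x, -y, -z); pixel columns grow to the right and rows downward; lengths in m; the calibration is good to about 2 mm. A picture is of the moment at which its call begins. camera_model takes no time and is no camera call.
- manip.sign_off(): hands the job in; it is judged then, once.
The state is a dict: "t": time; "q": joint angles; "qd": joint speeds; "tau": joint torques, N m; "tcp_pos": TCP position; "tool_rot": TCP orientation; "force": force on the tool from outside, world axes, zero at the start; "ft_torque": the same for the moment, N m; "finger_gap": opening from 0.0 (shut) to 1.0 (fully open); "gripper_force": force on a finger pad.
Only numpy, scipy, OpenCV 4.12 (cv2) and the standard library are available. Lean on these libraries where they do the work, as an engineer would, in place of code of your own. Each camera call takes 0.05 s, during which the arm holds its last target. There are 200 camera calls.

## Task

Use the blue scoop, never the fingers, to take the three metal beads out of the yellow tray and tip them all into the open square well of the white bead warmer. Stand the scoop upright on the bench again, then push the warmer's sprung red-tipped lever down with the fingers to half its travel, where the lever lies level, and finish while still holding it there. Do not disturb the jar, the clear tub or the pin box.

Things in the scene. Friction and masses are not known exactly. Their poses are not given: they have to be found in the camera images.
- scoop_grip (a point): Blue scoop with a white upright handle; loose, about 80 g, standing on the bench. This point is on the handle's axis, 85 mm above the scoop's underside: the place to grip. Handle: 16 x 16 mm square post, square to the scoop, its top 110 mm above the underside. Axes: x towards the open front of the pan, y to its left, z up along the handle.
- scoop_lip (a point): Middle of the scoop's front lip, at its underside; axes as scoop_grip, which lies 75 mm behind it and 85 mm above. Pan open at front and top, 70 mm wide outside, 66 mm inside, inner length 62 mm; floor 2 mm thick, side and back walls to 26 mm above the underside. The flat underside runs from the lip back 85 mm.
- tray_floor (a point): Centre of the flat inner floor (80 mm in x, 190 mm in y) of the fixed yellow tray that holds the beads, 8 mm above the bench. y runs along the tray, z up. Upright side walls, 4 mm thick, to 34 mm above the bench. At both ends a ramp rises outwards at 60 degrees to 35 mm. Beads start scattered in the +y half; the -y half is empty.
- tray_ramp (a point): Foot of the tray's +y ramp, on the floor, 95 mm from its centre; axes as tray_floor. Beads pushed against the ramp by the scoop ride up over the scoop's lip.
- well_floor (a point): Centre of the floor of the square well in the white bead warmer, 22 mm above the bench. The well is 100 x 100 mm inside with upright walls, 53 mm deep, dark-rimmed. Axes as the warmer's.
- warmer: White bead warmer, a fixed box 200 mm (x) by 240 mm (y), 75 mm tall. Origin: centre of its underside; front towards -x, z up. The well's centre is at y = -55 mm.
- well_mouth (a point): Centre of the well's open mouth, level with the warmer's top, 75 mm above the bench; same axes as well_floor.
- lever_pad (a point): Centre of the top face of the red pad (36 x 36 x 10 mm) at the free end of the lever on the warmer; turns with the lever, 92 mm from its hinge. The lever points to the warmer's front; at rest it slopes up to the pad by 0.35 rad. When it is level the pad's top is 113 mm above the bench.
- lever_hinge (a point): Hinge of the lever, 108 mm above the bench, at x = 50 mm, y = 68 mm of the warmer. Two grey cheeks beside it rise to 119 mm.
- lever (a joint): Lever angle in rad: 0 at rest (sloping up), 0.35 half way down (level), 0.70 at the bottom stop (sloping down). A spring pushes it up: about 2 N at the pad to start, 6 N when level, 10 N at the stop.
- bead0_center (a point): Centre of a loose polished, slippery aluminium bead, 18 mm in diameter, 12 g, that rolls freely (all three are alike). It starts in the tray.
- bead1_center (a point): Centre of a loose polished, slippery aluminium bead, 18 mm in diameter, 12 g, that rolls freely (all three are alike). It starts in the tray.
- bead2_center (a point): Centre of a loose polished, slippery aluminium bead, 18 mm in diameter, 12 g, that rolls freely (all three are alike). It starts in the tray.
- jar_mid (a point): Bystander: amber jar, 52 mm in diameter, 75 mm tall, loose; point half-way up.
- tub_mid (a point): Bystander: open clear plastic tub, 84 mm in diameter, 60 mm tall, loose; point half-way up.
- pinbox_mid (a point): Bystander: clear open box of coloured pins, 60 x 90 x 28 mm, loose; point half-way up.
Things that resemble listed ones, but are neither listed nor needed, are in the scene too. Of the things like the part that bears scoop_grip, leave any that is turquoise; of the rest the larger one is meant.

How it is judged:
On the way, in this order (a step that is already met when the one before it is completed fails the run):
1. at least one bead is carried up in the scoop, more than 60 mm above the bench (((distance between bead0_center and scoop_lip below 0.07 m and height (world z) of bead0_center above 0.06 m) or (distance between bead1_center and scoop_lip below 0.07 m and height (world z) of bead1_center above 0.06 m) or (distance between bead2_center and scoop_lip below 0.07 m and height (world z) of bead2_center above 0.06 m))), for 0.2 s.
2. all three beads lie in the warmer's well (horizontal distance between each of bead0_center, bead1_center, bead2_center and well_floor below 0.063 m and height (world z) of each of bead0_center, bead1_center, bead2_center below 0.06 m), for 0.2 s.
3. the scoop stands upright on the bench, let go (height (world z) of scoop_lip below 0.005 m and angle between scoop_lip's own z axis and vertical below 0.08 rad and contact force between the fingers and scoop below 0.2 N), for 0.2 s.
At the end, for the whole second after the job is handed in: All three beads in the well; scoop standing upright on the bench (within 5 mm and 4.5 degrees), let go; lever still and held by the fingers (over 1.5 N) at 0.25 to 0.45 rad through the last second: the program finishes while holding (all of step 2 and all of step 3 and value of joint lever between 0.25 and 0.45 rad and velocity of joint lever between -0.1 and 0.1 rad/s and contact force between the fingers and lever above 1.5 N); the arm keeps its last pose, push and grip.
It fails at once if the jar is moved more than 30 mm (distance of jar_mid from where it was at the start of the episode above 0.03 m).
It fails at once if the tub is moved more than 30 mm (distance of tub_mid from where it was at the start of the episode above 0.03 m).
It fails at once if the pinbox is moved more than 30 mm (distance of pinbox_mid from where it was at the start of the episode above 0.03 m).
It fails at once if a bead is handled with the fingers (contact force between the fingers and bead0 above 1 N or contact force between the fingers and bead1 above 1 N or contact force between the fingers and bead2 above 1 N).
It also fails if it takes over 72 s, if anything falls off the work surface, if the arm or the gripper's body presses on something with over 40 N, if the wrist force passes 120 N, or if a joint passes its speed limit or range.

## Working session

There is one attempt and no reset: what is moved stays moved. The work goes in short steps, Python scripts to look and compute and a shell command to move; the robot and the scene stay as the last step left them, time stands still between calls to the robot, and variables do not carry over. Pictures are saved under pics/ and viewed, at most 10 in all, crops included, and the job is handed in when it is done.

```bash
ls; mkdir -p pics; cat > h.py <<'E'
import numpy as np, cv2
from station import manip
from scipy.spatial.transform import Rotation as R
def snap(cam,name):
    p,d=manip.snapshot(cam); cv2.imwrite(f'pics/{name}.png',p[:,:,::-1]); np.save(f'pics/{name}.npy',d); return p,d
def att(m):
    a=np.array(m['attitude'],float)
    return R.from_quat(a).as_matrix() if a.size==4 else a.reshape(3,3)
def pt(cam,u,v,depth):
    m=manip.camera_model(cam); x=(u-m['cx'])/m['fx'];y=(v-m['cy'])/m['fy']
    s=1.0
    for _ in range(10): r2=(x/s)**2+(y/s)**2; s=1+m['k1']*r2
    x/=s;y/=s
    return np.array(m['origin'])+att(m)@np.array([x*depth,-y*depth,-depth])
def ptz(cam,u,v,z):
    o=np.array(manip.camera_model(cam)['origin']); p=pt(cam,u,v,1.0); d=p-o
    return o+d*(z-o[2])/d[2]
E
python3 - <<'E'
from h import *
for c in('top','scene'): snap(c,c+'0'); print(manip.camera_model(c))
print(manip.sense())
a=cv2.imread('pics/top0.png');cv2.imwrite('pics/t.png',cv2.resize(a,(800,600)))
E
```

```text
pics
{'fx': 417.1582899295518, 'fy': 417.1582899295518, 'cx': 275.9808665422361, 'cy': 204.30640588517423, 'k1': 0.017714951532148866, 'origin': array([0.40499965, 0.04687946, 0.92886575]), 'attitude': array([ 0.05991231, -0.07189976, -0.6994647 ,  0.70851258])}
{'fx': 473.68031474273454, 'fy': 473.68031474273454, 'cx': 274.11510701642675, 'cy': 214.13297591258478, 'k1': -0.13865685355646246, 'origin': array([0.84103751, 0.43704653, 0.89335471]), 'attitude': array([0.08903582, 0.24763084, 0.91535126, 0.30476821])}
{'t': 0.1, 'q': array([-1.38343093e+00,  5.28386240e-01,  1.43377453e+00, -1.73711412e-06,
        1.18138676e+00, -1.78481631e-01]), 'qd': array([-0.00185901, -0.00063104, -0.00242416,  0.00141518,  0.0007605 ,
       -0.00072686]), 'tau': array([-5.96873633e-04, -4.43307137e+01, -1.78585947e+01, -1.95431971e-04,
        3.87362714e-03, -6.95818187e-06]), 'tcp_pos': array([ 0.22353102, -0.58312458,  0.3030232 ]), 'tool_rot': array([ 9.83315564e-01,  1.81905322e-01, -5.14483436e-06, -9.77421111e-04]), 'force': array([ 0.4820491 , -0.91797069,  0.56976611]), 'ft_torque': array([ 0.06941812,  0.03543679, -0.06179269]), 'gripper_force': 0.0, 'finger_gap': 0.9978262088715811}
```

View pics/t.png

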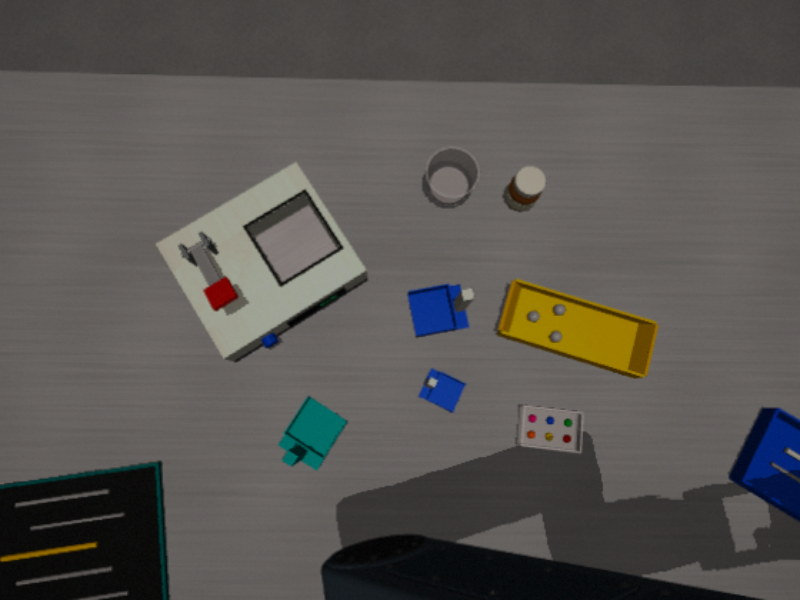

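View pics/scene0.png

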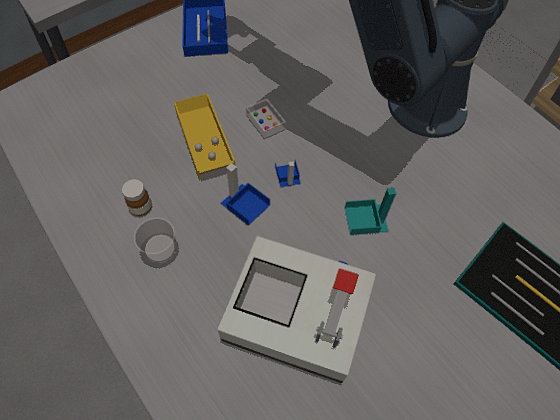

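The image shows three scoop-like things (800x600 top view): the large blue one at (438,310), a small blue one at (443,390) and a turquoise one at (315,435). The larger blue one fits the description: it isn't turquoise, and it's the larger of the other two. An enlarged crop should confirm this.

```bash
python3 - <<'E'
from h import *
a=cv2.imread('pics/top0.png')
cv2.imwrite('pics/c1.png',cv2.resize(a[180:300,275:475],(800,480),interpolation=cv2.INTER_CUBIC))
cv2.imwrite('pics/c2.png',cv2.resize(a[105:255,95:270],(700,600),interpolation=cv2.INTER_CUBIC))
E
```

```text
(no output)
```

View pics/c1.png

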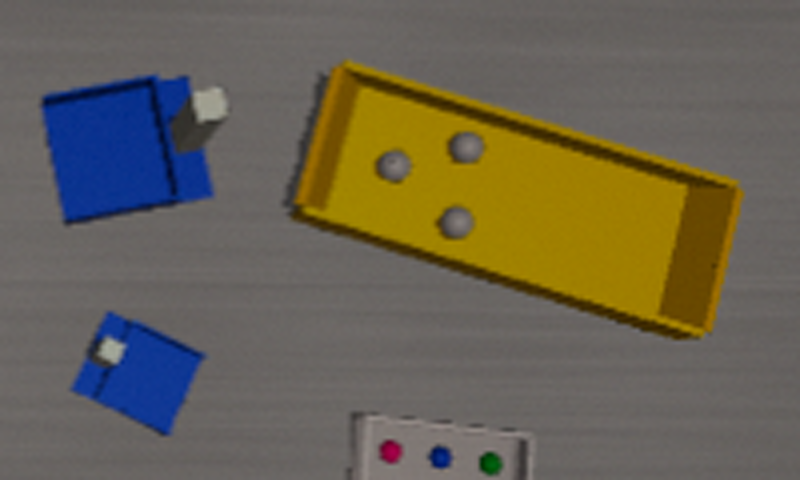

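View pics/c2.png

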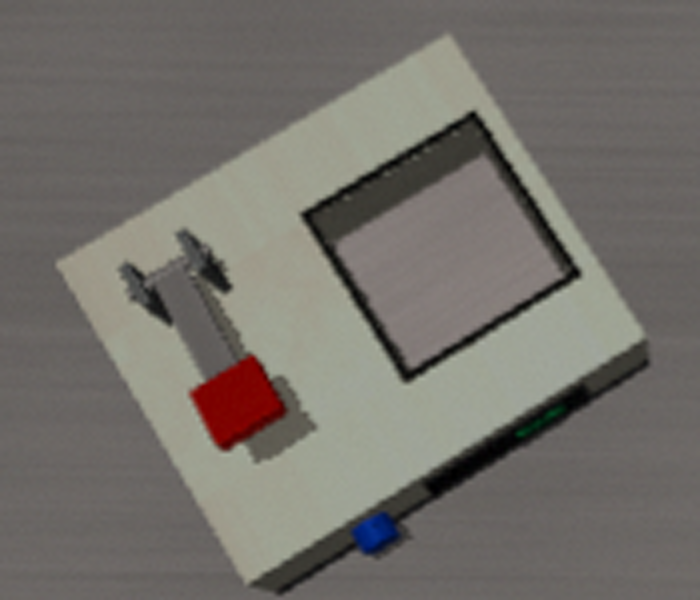

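The crop confirms it. The large blue scoop has its pan at crop (110,150) and handle top at (210,104). Its open front faces left, and the small one sits at (140,370). The tray's bead end is the left one, with beads at (393,166), (466,147) and (456,222). The warmer's well has corners (474,113), (304,213), (407,380) and (580,272), and the red pad is at (238,402).

```bash
python3 - <<'E'
from h import *
np.set_printoptions(precision=4,suppress=True)
f=lambda x,y,ox,oy,z: ptz('top',(x+.5)/4-.5+ox,(y+.5)/4-.5+oy,z)
A=lambda x,y,z:f(x,y,275,180,z)
B=lambda x,y,z:f(x,y,95,105,z)
print('handle',A(210,104,.11))
a=A(43,100,.026);b=A(65,222,.026);c=A(155,77,.026);d=A(178,202,.026)
print('pan top corners',a,b,c,d, 'yaw',np.degrees(np.arctan2(*( (a-b)[[1,0]]))))
for p,q in((c,a),(d,b)): v=p-q;v=-v;print('len',np.linalg.norm(v),'yaw',np.degrees(np.arctan2(v[1],v[0])))
t=[A(*p,.034) for p in((345,62),(293,215),(742,185),(708,335))]
print('tray',*t,'ctr',sum(t)/4)
for p,q in((0,2),(1,3)): v=t[p]-t[q];print(np.linalg.norm(v),np.degrees(np.arctan2(v[1],v[0])))
for p in((393,166),(466,147),(456,222)): print('bead',A(*p,.017))
w=[B(*p,.075) for p in((474,113),(304,213),(407,380),(580,272))];print('well',sum(w)/4,[np.linalg.norm(w[i]-w[i-1]) for i in range(4)])
W=[B(*p,.075) for p in((450,35),(57,263),(250,585),(648,340))];print('warmer',sum(W)/4,[np.linalg.norm(W[i]-W[i-1]) for i in range(4)])
for X in(w,W):
  v=X[0]-X[3]; v2=X[1]-X[2]
  for v in(v,v2): print('xaxis yaw',np.degrees(np.arctan2(v[1],v[0])))
  v=X[1]-X[0]; print('yaxis yaw',np.degrees(np.arctan2(v[1],v[0])))
print('pad',B(238,402,.14))
s=manip.sense(); print(R.from_quat(s['tool_rot']).as_matrix())
# depth based check
dd=np.load('pics/top0.npy')
for n,(u,v) in dict(handle=(327,206),pad=(154,205),wellfloor=(210,165),tub=(314,128),jar=(368,131),bench=(300,270)).items(): print(n,pt('top',u,v,dd[v,u]))
E
```

```text
handle [ 0.5586 -0.0686  0.11  ]
pan top corners [0.5752 0.0118 0.026 ] [ 0.5079 -0.0007  0.026 ] [ 0.5891 -0.0501  0.026 ] [ 0.5197 -0.0623  0.026 ] yaw 10.466439650808807
len 0.0633930055575889 yaw 102.61226725953168
len 0.0627185241279675 yaw 100.81566960131906
tray [ 0.5974 -0.1539  0.034 ] [ 0.5125 -0.1235  0.034 ] [ 0.5323 -0.368   0.034 ] [ 0.4512 -0.3439  0.034 ] ctr [ 0.5234 -0.2473  0.034 ]
0.22377712846970846 73.0832274233793
0.22883114525843706 74.47558300100344
bead [ 0.5426 -0.1828  0.017 ]
bead [ 0.5538 -0.2237  0.017 ]
bead [ 0.5119 -0.2165  0.017 ]
well [0.6476 0.1842 0.075 ] [np.float64(0.10520431973533789), np.float64(0.10448842192594208), np.float64(0.1065815914613392), np.float64(0.10631231337377424)]
warmer [0.6155 0.2289 0.075 ] [np.float64(0.20033326926621478), np.float64(0.2385907587632203), np.float64(0.20026820103776585), np.float64(0.23777386821453242)]
xaxis yaw 34.174847810527496
xaxis yaw 33.18690079931826
yaxis yaw 123.22145623912299
xaxis yaw 33.39501797693205
xaxis yaw 33.628783763845824
yaxis yaw 123.23633327218138
pad [0.5491 0.2671 0.14  ]
[[ 0.9338  0.3577 -0.0004]
 [ 0.3577 -0.9338  0.0019]
 [ 0.0003 -0.0019 -1.    ]]
handle [ 0.5579 -0.0684  0.1094]
pad [0.548  0.2653 0.1474]
wellfloor [0.6642 0.1816 0.0215]
tub [ 0.7635 -0.055   0.0021]
jar [ 0.7305 -0.1638  0.0749]
bench [ 0.4324 -0.0184  0.0545]
```

```bash
cat >> h.py <<'E'
np.set_printoptions(precision=4,suppress=True)
def srot(yaw,pitch=0):   # scoop rotation (deg); pitch>0 nose down
    return (R.from_euler('z',yaw,degrees=True)*R.from_euler('y',pitch,degrees=True)).as_matrix()
def tool_of(S): return np.stack([-S[:,1],-S[:,0],-S[:,2]],1)
def tcp_from_lip(lip,S,g=np.array([-.075,0,.139])): return np.array(lip)+S@g
def steps(p,Rt,n=None,p0=None,R0=None):
    """n equal rows taking the tool to p,Rt; prints dp, delta_rot units per row"""
    s=manip.sense(); p0=s['tcp_pos'] if p0 is None else p0
    R0=R.from_quat(s['tool_rot']).as_matrix() if R0 is None else R0
    w=R.from_matrix(R0.T@Rt).as_rotvec(); d=np.array(p)-p0
    if n is None: n=int(max(np.ceil(np.linalg.norm(d)/.035),np.ceil(np.degrees(np.linalg.norm(w))/6.5),1))
    M=sum(R0@R.from_rotvec(w*k/n).as_matrix() for k in range(n))
    print('t',round(s['t'],2),'tcp',p0,'F',s['force'],'n',n,'dp',np.linalg.solve(M,d)/.5,'rot',w/n/(2*np.pi))
E
python3 - <<'E'
from h import *
steps([.558,-.068,.235],tool_of(srot(101.3)))
E
```

```text
t 0.1 tcp [ 0.2235 -0.5831  0.303 ] F [ 0.482  -0.918   0.5698] n 18 dp [ 0.0519 -0.0445  0.0076] rot [-0.     -0.      0.0015]
```

```bash
r='x'; python3 -m crank '[{"dp":[0.052,-0.0445,0.0076],"delta_rot":[0,0,0.0015],"fingers":1},{"dp":[0.052,-0.0445,0.0076],"delta_rot":[0,0,0.0015],"fingers":1},{"dp":[0.052,-0.0445,0.0076],"delta_rot":[0,0,0.0015],"fingers":1},{"dp":[0.052,-0.0445,0.0076],"delta_rot":[0,0,0.0015],"fingers":1},{"dp":[0.052,-0.0445,0.0076],"delta_rot":[0,0,0.0015],"fingers":1},{"dp":[0.052,-0.0445,0.0076],"delta_rot":[0,0,0.0015],"fingers":1},{"dp":[0.052,-0.0445,0.0076],"delta_rot":[0,0,0.0015],"fingers":1},{"dp":[0.052,-0.0445,0.0076],"delta_rot":[0,0,0.0015],"fingers":1},{"dp":[0.052,-0.0445,0.0076],"delta_rot":[0,0,0.0015],"fingers":1}]'
python3 -m crank '[{"dp":[0.052,-0.0445,0.0076],"delta_rot":[0,0,0.0015],"fingers":1},{"dp":[0.052,-0.0445,0.0076],"delta_rot":[0,0,0.0015],"fingers":1},{"dp":[0.052,-0.0445,0.0076],"delta_rot":[0,0,0.0015],"fingers":1},{"dp":[0.052,-0.0445,0.0076],"delta_rot":[0,0,0.0015],"fingers":1},{"dp":[0.052,-0.0445,0.0076],"delta_rot":[0,0,0.0015],"fingers":1},{"dp":[0.052,-0.0445,0.0076],"delta_rot":[0,0,0.0015],"fingers":1},{"dp":[0.052,-0.0445,0.0076],"delta_rot":[0,0,0.0015],"fingers":1},{"dp":[0.052,-0.0445,0.0076],"delta_rot":[0,0,0.0015],"fingers":1},{"dp":[0.052,-0.0445,0.0076],"delta_rot":[0,0,0.0015],"fingers":1},{"dp":[0,0,0],"delta_rot":[0,0,0],"fingers":1},{"dp":[0,0,0],"delta_rot":[0,0,0],"fingers":1}]'
python3 - <<'E'
from h import *
steps([.558,-.068,.139],tool_of(srot(101.3)))
snap('scene','s1'); a=cv2.imread('pics/s1.png')
cv2.imwrite('pics/s1c.png',cv2.resize(a[90:240,120:320],(800,600),interpolation=cv2.INTER_CUBIC))
E
```

```text
t: 0.85
tcp_pos: [0.3809, -0.317, 0.2693]
tool_rot: [0.99, 0.14, -0.0, -0.0]
force: [0.3, -1.5, 0.1]
finger_gap: 1.003
gripper_force: 0.0
t: 1.77
tcp_pos: [0.5597, -0.0664, 0.2348]
tool_rot: [0.995, 0.1, -0.001, -0.0]
force: [-0.1, 0.2, -0.0]
finger_gap: 0.998
gripper_force: 0.0
t 1.77 tcp [ 0.5597 -0.0664  0.2348] F [-0.1059  0.1941 -0.0493] n 3 dp [-0.0013  0.0008  0.0639] rot [-0.      0.0001  0.0001]
```

View pics/s1c.png

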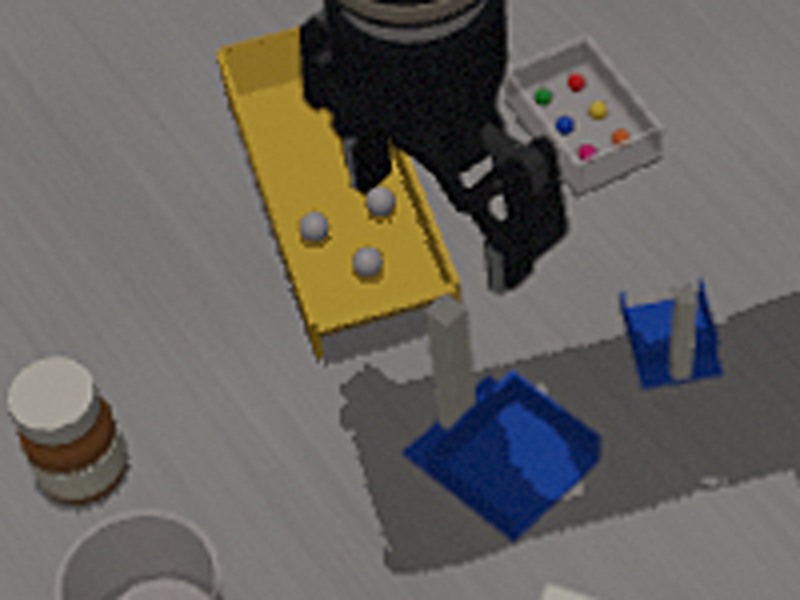

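Gripper hovers above the handle (top at crop (448,310)) with the fingers straddling it along scoop x. Next I descend and grip.

```bash
python3 -m crank '[{"dp":[-0.002,0.001,0.048],"delta_rot":[0,0,0.0002],"fingers":1},{"dp":[-0.002,0.001,0.048],"delta_rot":[0,0,0.0002],"fingers":1},{"dp":[0,0,0.048],"delta_rot":[0,0,0],"fingers":1},{"dp":[0,0,0.048],"delta_rot":[0,0,0],"fingers":1},{"dp":[0,0,0],"delta_rot":[0,0,0],"fingers":1},{"dp":[0,0,0],"delta_rot":[0,0,0],"fingers":-1},{"dp":[0,0,0],"delta_rot":[0,0,0],"fingers":-1},{"dp":[0,0,0],"delta_rot":[0,0,0],"fingers":-1},{"dp":[0,0,0],"delta_rot":[0,0,0],"fingers":-1},{"dp":[0,0,0],"delta_rot":[0,0,0],"fingers":-1},{"dp":[0,0,0],"delta_rot":[0,0,0],"fingers":-1},{"dp":[0,0,0],"delta_rot":[0,0,0],"fingers":-1}]' 60
python3 -m crank '[{"dp":[0,0,0],"delta_rot":[0,0,0],"fingers":-1},{"dp":[0,0,0],"delta_rot":[0,0,0],"fingers":-1},{"dp":[0,0,0],"delta_rot":[0,0,0],"fingers":-1},{"dp":[0,0,0],"delta_rot":[0,0,0],"fingers":-1}]' 80
python3 - <<'E'
from h import *
snap('scene','s2'); snap('top','t2');a=cv2.imread('pics/s2.png')
steps([.558,-.068,.24],tool_of(srot(101.3)),4)
E
```

```text
t: 2.82
tcp_pos: [0.558, -0.0693, 0.1407]
tool_rot: [0.995, 0.097, 0.001, 0.0]
force: [-0.4, 1.0, 5.1]
finger_gap: 0.18
gripper_force: 59.1
t: 3.15
tcp_pos: [0.558, -0.0694, 0.1407]
tool_rot: [0.995, 0.097, 0.001, 0.0]
force: [-1.4, 0.1, 6.4]
finger_gap: 0.177
gripper_force: 77.9
t 3.25 tcp [ 0.558  -0.0694  0.1407] F [-0.8406  1.4128  6.4654] n 4 dp [ 0.0002 -0.0006 -0.0496] rot [ 0.     -0.0001 -0.0001]
```

```bash
python3 -m crank '[{"dp":[0,0,-0.02],"delta_rot":[0,0,0],"fingers":-1},{"dp":[0,0,-0.04],"delta_rot":[0,0,0],"fingers":-1},{"dp":[0,0,-0.05],"delta_rot":[0,0,0],"fingers":-1},{"dp":[0,0,-0.05],"delta_rot":[0,0,0],"fingers":-1},{"dp":[0,0,-0.04],"delta_rot":[0,0,0],"fingers":-1},{"dp":[0,0,0],"delta_rot":[0,0,0],"fingers":-1},{"dp":[0,0,0],"delta_rot":[0,0,0],"fingers":-1}]'
python3 - <<'E'
from h import *
S=srot(73.8); u=S[:,0]; c=np.array([.5234,-.2473,0])
steps(tcp_from_lip(c-.003*u+[0,0,.065],S,np.array([-.075,0,.1407])),tool_of(S),9)
E
```

```text
t: 3.83
tcp_pos: [0.5579, -0.0695, 0.2408]
tool_rot: [0.995, 0.097, 0.001, 0.001]
force: [-1.0, 0.5, -1.0]
finger_gap: 0.177
gripper_force: 77.8
t 3.83 tcp [ 0.5579 -0.0695  0.2408] F [-1.0155  0.5094 -1.0069] n 9 dp [-0.0116  0.0569  0.0078] rot [ 0.     -0.0001  0.0084]
```

```bash
python3 -m crank '[{"dp":[-0.0116,0.0569,0.0078],"delta_rot":[0,0,0.0084],"fingers":-1},{"dp":[-0.0116,0.0569,0.0078],"delta_rot":[0,0,0.0084],"fingers":-1},{"dp":[-0.0116,0.0569,0.0078],"delta_rot":[0,0,0.0084],"fingers":-1},{"dp":[-0.0116,0.0569,0.0078],"delta_rot":[0,0,0.0084],"fingers":-1},{"dp":[-0.0116,0.0569,0.0078],"delta_rot":[0,0,0.0084],"fingers":-1},{"dp":[-0.0116,0.0569,0.0078],"delta_rot":[0,0,0.0084],"fingers":-1},{"dp":[-0.0116,0.0569,0.0078],"delta_rot":[0,0,0.0084],"fingers":-1},{"dp":[-0.0116,0.0569,0.0078],"delta_rot":[0,0,0.0084],"fingers":-1},{"dp":[-0.0116,0.0569,0.0078],"delta_rot":[0,0,0.0084],"fingers":-1},{"dp":[0,0,0],"delta_rot":[0,0,0],"fingers":-1},{"dp":[0,0,0],"delta_rot":[0,0,0],"fingers":-1},{"dp":[0,0,0],"delta_rot":[0,0,0],"fingers":-1}]'
python3 - <<'E'
from h import *
S=srot(73.8); u=S[:,0]; c=np.array([.5234,-.2473,0])
steps(tcp_from_lip(c-.003*u+[0,0,.065],S,np.array([-.075,0,.1407])),tool_of(S),1)
snap('scene','s3'); snap('top','t3');a=cv2.imread('pics/s3.png');b=cv2.imread('pics/t3.png')
i=cv2.resize(a[70:200,150:280],(560,560),interpolation=cv2.INTER_CUBIC)[:, :400];j=cv2.resize(b[180:280,330:470],(784,560),interpolation=cv2.INTER_CUBIC)[:,:400]
cv2.imwrite('pics/s3c.png',np.hstack([i,j]))
E
```

```text
t: 4.83
tcp_pos: [0.5007, -0.3213, 0.203]
tool_rot: [0.99, -0.14, -0.001, -0.001]
force: [0.4, 0.8, -0.8]
finger_gap: 0.173
gripper_force: 78.2
t 4.83 tcp [ 0.5007 -0.3213  0.203 ] F [ 0.361   0.8059 -0.8076] n 1 dp [ 0.0022  0.0012 -0.0054] rot [-0.0003  0.0005  0.0002]
```

View pics/s3c.png

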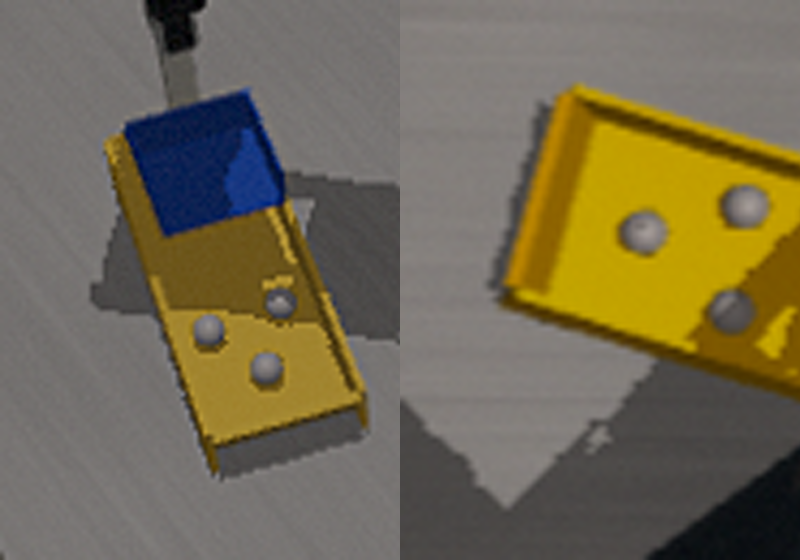

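The scoop hangs over the empty half. Its lip corners in the left (scene) panel are about (165,236) and (284,203). The tray's left wall top runs (112,145) to (212,440), and the right wall's outer top edge is about (290,205) to (366,395).

```bash
python3 - <<'E'
from h import *
k=560/130
f=lambda x,y,z: ptz('scene',(x+.5)/k-.5+150,(y+.5)/k-.5+70,z)
u=srot(73.8)[:,0]; v=srot(73.8)[:,1]; c=np.array([.5234,-.2473,0])
for n,a in dict(lipL=(165,236,.063),lipR=(284,203,.063),Ltop=(120,170,.034),Ltop2=(205,440,.034),Rtop=(296,215,.034),Rend=(366,395,.034),b0=(267,368,.017),b1=(209,331,.017),b2=(280,302,.017)).items():
    p=f(*a)-c; print(n,f(*a),'s',p@u,'l',p@v)
E
```

```text
lipL [ 0.5534 -0.2583  0.063 ] s -0.002217352574667474 l -0.03192131011339855
lipR [ 0.4894 -0.2396  0.063 ] s -0.0020625994562014868 l 0.03482900577788879
Ltop [ 0.5381 -0.3409  0.034 ] s -0.08577569476572135 l -0.0402263379254464
Ltop2 [ 0.5995 -0.1508  0.034 ] s 0.1138908733383951 l -0.04615672562784061
Rtop [ 0.4766 -0.2516  0.034 ] s -0.017220821158601456 l 0.04370219700808586
Rend [ 0.5162 -0.1248  0.034 ] s 0.11564987103320969 l 0.041097417382170355
b0 [ 0.5424 -0.1829  0.017 ] s 0.06713932298884444 l -0.0002444670501066524
b1 [ 0.554  -0.2234  0.017 ] s 0.03146008869894677 l -0.02268851963201134
b2 [ 0.5116 -0.2172  0.017 ] s 0.02566681380644829 l 0.019722130236959894
```

```bash
python3 -m crank '[{"dp":[0.0012,0.0006,0],"delta_rot":[-0.0003,0.0004,0.0017],"fingers":-1},{"dp":[0,0,0.02],"delta_rot":[0,0,0],"fingers":-1},{"dp":[0,0,0.03],"delta_rot":[0,0,0],"fingers":-1},{"dp":[0,0,0.03],"delta_rot":[0,0,0],"fingers":-1},{"dp":[0,0,0.012],"delta_rot":[0,0,0],"fingers":-1},{"dp":[0,0,0],"delta_rot":[0,0,0],"fingers":-1},{"dp":[0,0,0],"delta_rot":[0,0,0],"fingers":-1}]'
python3 - <<'E'
from h import *
S=srot(73.2); u=S[:,0]; c=np.array([.5234,-.2473,0])
steps(tcp_from_lip(c-.003*u+[0,0,.008],S,np.array([-.075,0,.1407])),tool_of(S),1)
E
```

```text
t: 5.52
tcp_pos: [0.5021, -0.3223, 0.158]
tool_rot: [0.989, -0.145, 0.001, 0.001]
force: [-0.5, -0.1, -1.3]
finger_gap: 0.178
gripper_force: 78.2
t 5.52 tcp [ 0.5021 -0.3223  0.158 ] F [-0.4813 -0.098  -1.3347] n 1 dp [-0.0026  0.0001  0.0186] rot [ 0.0002 -0.0003  0.0003]
```

```bash
python3 -m crank '[{"dp":[-0.001,0,0.008],"delta_rot":[0,0,0],"fingers":-1},{"dp":[0,0,0.008],"delta_rot":[0,0,0],"fingers":-1},{"dp":[0,0,0],"delta_rot":[0,0,0],"fingers":-1}]'
python3 -m crank '[{"dp":[0,0,0.003],"delta_rot":[0,0,0],"fingers":-1},{"dp":[0,0,0],"delta_rot":[0,0,0],"fingers":-1},{"dp":[0,0,0],"delta_rot":[0,0,0],"fingers":-1}]'
```

```text
t: 5.77
tcp_pos: [0.5014, -0.3225, 0.1502]
tool_rot: [0.989, -0.146, 0.001, 0.001]
force: [-0.2, -0.4, -0.4]
finger_gap: 0.172
gripper_force: 78.2
t: 6.02
tcp_pos: [0.5016, -0.3227, 0.1491]
tool_rot: [0.989, -0.146, 0.001, 0.001]
force: [-0.8, 0.6, -0.6]
finger_gap: 0.176
gripper_force: 78.2
```

```bash
python3 -m crank '[{"dp":[0,0,0.002],"delta_rot":[0,0,0],"fingers":-1},{"dp":[0,0,0],"delta_rot":[0,0,0],"fingers":-1},{"dp":[0,0,0],"delta_rot":[0,0,0],"fingers":-1}]'
python3 - <<'E'
from h import *
S=srot(73.2); u=S[:,0]; c=np.array([.5234,-.2473,0])
for s in (-.003,.094): steps(tcp_from_lip(c+s*u+[0,0,.008],S,np.array([-.075,0,.1407])),tool_of(S),1)
E
```

```text
t: 6.27
tcp_pos: [0.5017, -0.3229, 0.1487]
tool_rot: [0.989, -0.146, 0.002, 0.001]
force: [-0.4, 1.1, 4.7]
finger_gap: 0.176
gripper_force: 78.9
t 6.27 tcp [ 0.5017 -0.3229  0.1487] F [-0.4333  1.1279  4.7074] n 1 dp [-0.0022 -0.0012  0.    ] rot [ 0.0004 -0.0005  0.0002]
t 6.27 tcp [ 0.5017 -0.3229  0.1487] F [-0.4333  1.1279  4.7074] n 1 dp [-0.002  -0.1952 -0.0004] rot [ 0.0004 -0.0005  0.0002]
```

```bash
python3 -m crank '[{"dp":[-0.0003,-0.006,0],"delta_rot":[0,0,0],"fingers":-1},{"dp":[-0.0002,-0.01,0],"delta_rot":[0,0,0],"fingers":-1},{"dp":[0,-0.014,0],"delta_rot":[0,0,0],"fingers":-1},{"dp":[0,-0.014,0],"delta_rot":[0,0,0],"fingers":-1},{"dp":[0,-0.014,0],"delta_rot":[0,0,0],"fingers":-1},{"dp":[0,-0.014,0],"delta_rot":[0,0,0],"fingers":-1},{"dp":[0,-0.014,0],"delta_rot":[0,0,0],"fingers":-1},{"dp":[0,-0.014,0],"delta_rot":[0,0,0],"fingers":-1},{"dp":[0,-0.014,0],"delta_rot":[0,0,0],"fingers":-1},{"dp":[0,-0.014,0],"delta_rot":[0,0,0],"fingers":-1},{"dp":[0,-0.014,0],"delta_rot":[0,0,0],"fingers":-1},{"dp":[0,-0.01,0],"delta_rot":[0,0,0],"fingers":-1}]'
python3 - <<'E'
from h import *
S=srot(73.2); u=S[:,0]; c=np.array([.5234,-.2473,0])
steps(tcp_from_lip(c+.094*u+[0,0,.008],S,np.array([-.075,0,.1407])),tool_of(S),1)
snap('scene','s4');snap('top','t4')
E
```

```text
t: 7.27
tcp_pos: [0.5248, -0.251, 0.149]
tool_rot: [0.989, -0.145, 0.004, 0.003]
force: [0.1, -5.0, 6.1]
finger_gap: 0.175
gripper_force: 79.0
t 7.27 tcp [ 0.5248 -0.251   0.149 ] F [ 0.0678 -4.9974  6.0765] n 1 dp [-0.0047 -0.0442  0.0003] rot [ 0.0008 -0.0013  0.0003]
```

```bash
python3 -m crank '[{"dp":[-0.0008,-0.006,0],"delta_rot":[0,0,0],"fingers":-1},{"dp":[-0.0008,-0.006,0],"delta_rot":[0,0,0],"fingers":-1},{"dp":[-0.0008,-0.006,0],"delta_rot":[0,0,0],"fingers":-1},{"dp":[0,-0.006,0],"delta_rot":[0,0,0],"fingers":-1},{"dp":[0,-0.006,0],"delta_rot":[0,0,0],"fingers":-1},{"dp":[0,-0.006,0],"delta_rot":[0,0,0],"fingers":-1},{"dp":[0,-0.003,0],"delta_rot":[0,0,0],"fingers":-1},{"dp":[0,0,0],"delta_rot":[0,0,0],"fingers":-1}]'
python3 - <<'E'
from h import *
S=srot(73.2); u=S[:,0]; c=np.array([.5234,-.2473,0])
steps(tcp_from_lip(c+.094*u+[0,0,.008],S,np.array([-.075,0,.1407])),tool_of(S),1)
snap('scene','s5');snap('top','t5');a=cv2.imread('pics/s5.png');b=cv2.imread('pics/t5.png')
i=cv2.resize(a[70:200,150:280],(560,560),interpolation=cv2.INTER_CUBIC)[:, :400];j=cv2.resize(b[180:280,330:470],(784,560),interpolation=cv2.INTER_CUBIC)[:,:400]
cv2.imwrite('pics/s5c.png',np.hstack([i,j]))
E
```

```text
t: 8.03
tcp_pos: [0.5294, -0.2322, 0.149]
tool_rot: [0.989, -0.145, 0.004, 0.003]
force: [0.1, -5.2, 6.1]
finger_gap: 0.175
gripper_force: 79.1
t 8.03 tcp [ 0.5294 -0.2322  0.149 ] F [ 0.062  -5.1801  6.1109] n 1 dp [-0.0027 -0.0057  0.0006] rot [ 0.0008 -0.0013  0.0003]
```

View pics/s5c.png

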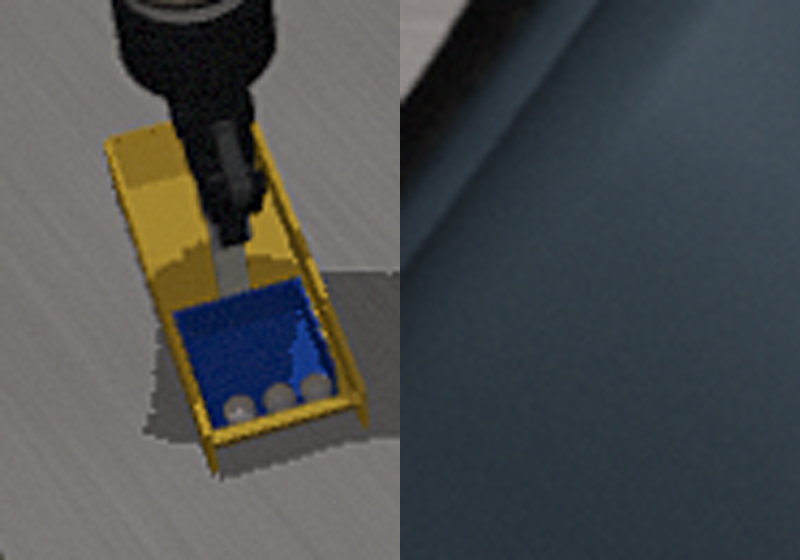

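All three beads are lined up at the lip against the ramp, at (240,408), (279,397) and (316,387). I'll push on gently.

```bash
python3 -m crank '[{"dp":[-0.0005,-0.003,0],"delta_rot":[0,0,0],"fingers":-1},{"dp":[-0.0005,-0.003,0],"delta_rot":[0,0,0],"fingers":-1},{"dp":[0,0,0],"delta_rot":[0,0,0],"fingers":-1},{"dp":[0,0,0],"delta_rot":[0,0,0],"fingers":-1}]'
python3 -m crank '[{"dp":[0,-0.003,0],"delta_rot":[0,0,0],"fingers":-1},{"dp":[0,-0.003,0],"delta_rot":[0,0,0],"fingers":-1},{"dp":[0,0,0],"delta_rot":[0,0,0],"fingers":-1},{"dp":[0,0,0],"delta_rot":[0,0,0],"fingers":-1}]'
python3 - <<'E'
from h import *
snap('scene','s6');a=cv2.imread('pics/s6.png')
cv2.imwrite('pics/s6c.png',cv2.resize(a[130:190,180:250],(700,600),interpolation=cv2.INTER_CUBIC))
E
```

```text
t: 8.47
tcp_pos: [0.5299, -0.2295, 0.149]
tool_rot: [0.989, -0.145, 0.004, 0.003]
force: [0.1, -4.7, 6.0]
finger_gap: 0.175
gripper_force: 79.1
t: 8.8
tcp_pos: [0.5306, -0.2273, 0.1492]
tool_rot: [0.989, -0.145, 0.004, 0.004]
force: [-1.3, -7.3, 6.9]
finger_gap: 0.173
gripper_force: 79.2
```

View pics/s6c.png

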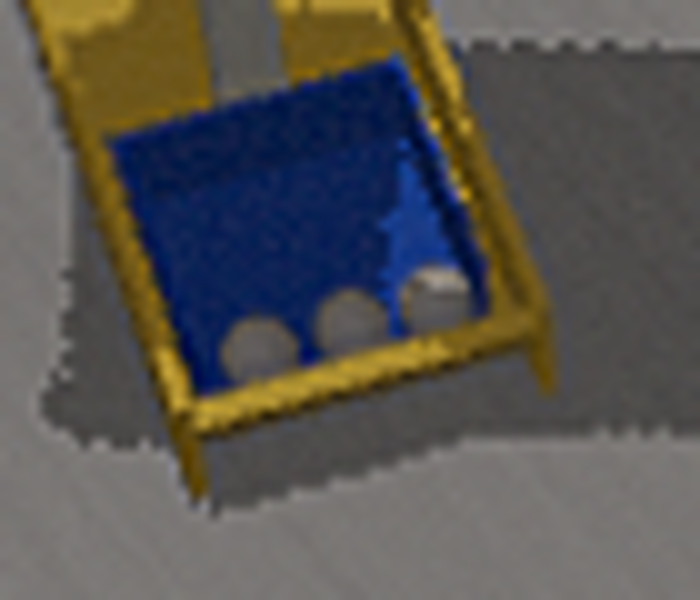

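Contact with the ramp is building, and all three beads sit on the lip at (258,352), (350,325) and (437,298). Next: tip the nose up about the heel, following the ramp.

```bash
python3 -m crank '[{"dp":[0,0.006,-0.002],"delta_rot":[0.0056,0,0],"fingers":-1},{"dp":[0,0.0068,-0.002],"delta_rot":[0.0056,0,0],"fingers":-1},{"dp":[0,0.0068,-0.0014],"delta_rot":[0.0056,0,0],"fingers":-1},{"dp":[0,0.0068,-0.001],"delta_rot":[0.0056,0,0],"fingers":-1},{"dp":[0,0.0068,-0.001],"delta_rot":[0.0056,0,0],"fingers":-1},{"dp":[0,0.0068,-0.001],"delta_rot":[0.0056,0,0],"fingers":-1},{"dp":[0,0.0068,-0.001],"delta_rot":[0.0056,0,0],"fingers":-1},{"dp":[0,0.0068,-0.001],"delta_rot":[0.0056,0,0],"fingers":-1},{"dp":[0,0,0],"delta_rot":[0,0,0],"fingers":-1},{"dp":[0,0,0],"delta_rot":[0,0,0],"fingers":-1},{"dp":[0,0,0],"delta_rot":[0,0,0],"fingers":-1},{"dp":[0,0,0],"delta_rot":[0,0,0],"fingers":-1}]'
python3 - <<'E'
from h import *
s=manip.sense();p=s['tcp_pos'];Rt=R.from_quat(s['tool_rot']).as_matrix()
print('pitch up',np.degrees(np.arcsin(-Rt[2,1])))
steps(p+[0,0,.10],Rt,6)
snap('scene','s7');a=cv2.imread('pics/s7.png')
cv2.imwrite('pics/s7c.png',cv2.resize(a[120:190,170:250],(686,600),interpolation=cv2.INTER_CUBIC))
E
```

```text
t: 9.85
tcp_pos: [0.5211, -0.2499, 0.1494]
tool_rot: [0.98, -0.144, 0.021, -0.138]
force: [-0.2, -0.9, -2.1]
finger_gap: 0.174
gripper_force: 78.7
pitch up 16.01828852694873
t 9.85 tcp [ 0.5211 -0.2499  0.1494] F [-0.2142 -0.8537 -2.0825] n 6 dp [ 0.0001 -0.0092 -0.032 ] rot [0. 0. 0.]
```

View pics/s7c.png

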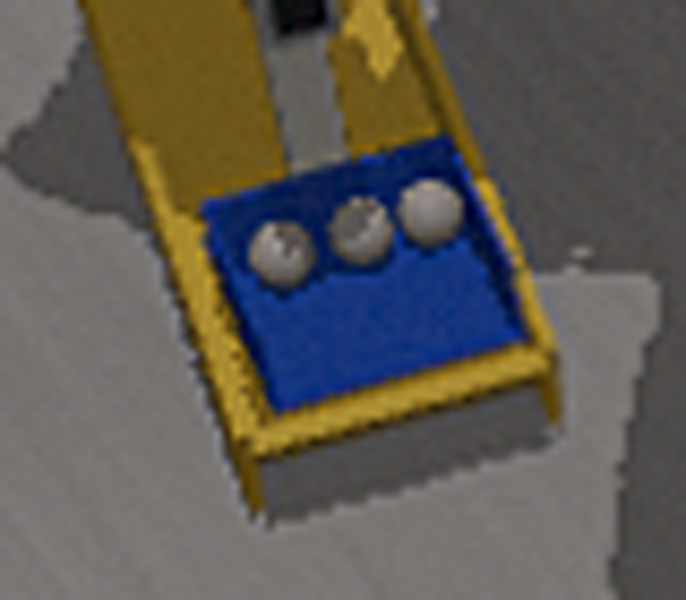

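All three beads have rolled to the back wall, at (282,253), (362,230) and (430,212). Now lift and carry.

```bash
python3 -m crank '[{"dp":[0,-0.002,-0.007],"delta_rot":[0,0,0],"fingers":-1},{"dp":[0,-0.004,-0.014],"delta_rot":[0,0,0],"fingers":-1},{"dp":[0,-0.006,-0.021],"delta_rot":[0,0,0],"fingers":-1},{"dp":[0,-0.009,-0.032],"delta_rot":[0,0,0],"fingers":-1},{"dp":[0,-0.009,-0.032],"delta_rot":[0,0,0],"fingers":-1},{"dp":[0,-0.009,-0.032],"delta_rot":[0,0,0],"fingers":-1},{"dp":[0,-0.009,-0.032],"delta_rot":[0,0,0],"fingers":-1},{"dp":[0,-0.009,-0.032],"delta_rot":[0,0,0],"fingers":-1},{"dp":[0,-0.009,-0.032],"delta_rot":[0,0,0],"fingers":-1},{"dp":[0,-0.009,-0.032],"delta_rot":[0,0,0],"fingers":-1},{"dp":[0,-0.005,-0.018],"delta_rot":[0,0,0],"fingers":-1},{"dp":[0,-0.002,-0.007],"delta_rot":[0,0,0],"fingers":-1}]'
python3 - <<'E'
from h import *
S=srot(213.5,-16); xw=np.array([np.cos(np.radians(33.5)),np.sin(np.radians(33.5)),0])
lip=np.array([.6476,.1842,.16])+.010*xw
steps(tcp_from_lip(lip,S,np.array([-.075,0,.1407])),tool_of(S),30)
E
```

```text
t: 10.9
tcp_pos: [0.521, -0.2517, 0.3034]
tool_rot: [0.98, -0.144, 0.023, -0.136]
force: [0.4, 0.1, -1.7]
finger_gap: 0.181
gripper_force: 78.7
t 10.9 tcp [ 0.521  -0.2517  0.3034] F [ 0.3841  0.0655 -1.6823] n 30 dp [ 0.0463 -0.011   0.0053] rot [ 0.     -0.0036 -0.0125]
```

```bash
python3 -m crank '[{"dp":[0,0,0],"delta_rot":[0,-0.0022,-0.0078],"fingers":-1},{"dp":[0,0,0],"delta_rot":[0,-0.0045,-0.0156],"fingers":-1},{"dp":[0,0,0],"delta_rot":[0,-0.0045,-0.0156],"fingers":-1},{"dp":[0,0,0],"delta_rot":[0,-0.0045,-0.0156],"fingers":-1},{"dp":[0,0,0],"delta_rot":[0,-0.0045,-0.0156],"fingers":-1},{"dp":[0,0,0],"delta_rot":[0,-0.0045,-0.0156],"fingers":-1},{"dp":[0,0,0],"delta_rot":[0,-0.0045,-0.0156],"fingers":-1},{"dp":[0,0,0],"delta_rot":[0,-0.0045,-0.0156],"fingers":-1},{"dp":[0,0,0],"delta_rot":[0,-0.0045,-0.0156],"fingers":-1},{"dp":[0,0,0],"delta_rot":[0,-0.0045,-0.0156],"fingers":-1},{"dp":[0,0,0],"delta_rot":[0,-0.0045,-0.0156],"fingers":-1},{"dp":[0,0,0],"delta_rot":[0,-0.0045,-0.0156],"fingers":-1}]'
python3 -m crank '[{"dp":[0,0,0],"delta_rot":[0,-0.0045,-0.0156],"fingers":-1},{"dp":[0,0,0],"delta_rot":[0,-0.0045,-0.0156],"fingers":-1},{"dp":[0,0,0],"delta_rot":[0,-0.0045,-0.0156],"fingers":-1},{"dp":[0,0,0],"delta_rot":[0,-0.0045,-0.0156],"fingers":-1},{"dp":[0,0,0],"delta_rot":[0,-0.0045,-0.0156],"fingers":-1},{"dp":[0,0,0],"delta_rot":[0,-0.0045,-0.0156],"fingers":-1},{"dp":[0,0,0],"delta_rot":[0,-0.0045,-0.0156],"fingers":-1},{"dp":[0,0,0],"delta_rot":[0,-0.0045,-0.0156],"fingers":-1},{"dp":[0,0,0],"delta_rot":[0,-0.0045,-0.0156],"fingers":-1},{"dp":[0,0,0],"delta_rot":[0,-0.0045,-0.0156],"fingers":-1},{"dp":[0,0,0],"delta_rot":[0,-0.0045,-0.0156],"fingers":-1},{"dp":[0,0,0],"delta_rot":[0,-0.0022,-0.0078],"fingers":-1}]'
python3 - <<'E'
from h import *
S=srot(213.5,-16); xw=np.array([np.cos(np.radians(33.5)),np.sin(np.radians(33.5)),0])
lip=np.array([.6476,.1842,.16])+.010*xw
steps(tcp_from_lip(lip,S,np.array([-.075,0,.1407])),tool_of(S),22)
print(manip.sense()['q'])
E
```

```text
t: 11.9
tcp_pos: [0.5204, -0.2512, 0.3002]
tool_rot: [0.895, 0.424, -0.06, -0.126]
force: [0.7, -0.0, -0.5]
finger_gap: 0.176
gripper_force: 78.7
t: 12.9
tcp_pos: [0.5202, -0.2506, 0.3002]
tool_rot: [0.51, 0.848, -0.12, -0.072]
force: [-0.3, -0.3, -1.5]
finger_gap: 0.171
gripper_force: 78.7
t 12.9 tcp [ 0.5202 -0.2506  0.3002] F [-0.2557 -0.2574 -1.5291] n 22 dp [ 0.0287  0.0401 -0.0091] rot [-0.     -0.0002 -0.0007]
[-0.5489  0.5291  1.4693 -0.25    1.2963 -0.9498]
```

```bash
python3 -m crank '[{"dp":[0.009,0.012,-0.003],"delta_rot":[0,-0.0002,-0.0007],"fingers":-1},{"dp":[0.02,0.028,-0.006],"delta_rot":[0,-0.0002,-0.0007],"fingers":-1},{"dp":[0.0287,0.0401,-0.0091],"delta_rot":[0,-0.0002,-0.0007],"fingers":-1},{"dp":[0.0287,0.0401,-0.0091],"delta_rot":[0,-0.0002,-0.0007],"fingers":-1},{"dp":[0.0287,0.0401,-0.0091],"delta_rot":[0,-0.0002,-0.0007],"fingers":-1},{"dp":[0.0287,0.0401,-0.0091],"delta_rot":[0,-0.0002,-0.0007],"fingers":-1},{"dp":[0.0287,0.0401,-0.0091],"delta_rot":[0,-0.0002,-0.0007],"fingers":-1},{"dp":[0.0287,0.0401,-0.0091],"delta_rot":[0,-0.0002,-0.0007],"fingers":-1},{"dp":[0.0287,0.0401,-0.0091],"delta_rot":[0,-0.0002,-0.0007],"fingers":-1},{"dp":[0.0287,0.0401,-0.0091],"delta_rot":[0,-0.0002,-0.0007],"fingers":-1},{"dp":[0.0287,0.0401,-0.0091],"delta_rot":[0,-0.0002,-0.0007],"fingers":-1},{"dp":[0.0287,0.0401,-0.0091],"delta_rot":[0,-0.0002,-0.0007],"fingers":-1}]'
python3 -m crank '[{"dp":[0.0287,0.0401,-0.0091],"delta_rot":[0,-0.0002,-0.0007],"fingers":-1},{"dp":[0.0287,0.0401,-0.0091],"delta_rot":[0,-0.0002,-0.0007],"fingers":-1},{"dp":[0.0287,0.0401,-0.0091],"delta_rot":[0,-0.0002,-0.0007],"fingers":-1},{"dp":[0.0287,0.0401,-0.0091],"delta_rot":[0,-0.0002,-0.0007],"fingers":-1},{"dp":[0.0287,0.0401,-0.0091],"delta_rot":[0,-0.0002,-0.0007],"fingers":-1},{"dp":[0.0287,0.0401,-0.0091],"delta_rot":[0,-0.0002,-0.0007],"fingers":-1},{"dp":[0.0287,0.0401,-0.0091],"delta_rot":[0,-0.0002,-0.0007],"fingers":-1},{"dp":[0.0287,0.0401,-0.0091],"delta_rot":[0,-0.0002,-0.0007],"fingers":-1},{"dp":[0.0287,0.0401,-0.0091],"delta_rot":[0,0,0],"fingers":-1},{"dp":[0.0287,0.0401,-0.0091],"delta_rot":[0,0,0],"fingers":-1},{"dp":[0.02,0.028,-0.006],"delta_rot":[0,0,0],"fingers":-1},{"dp":[0.009,0.012,-0.003],"delta_rot":[0,0,0],"fingers":-1}]'
python3 - <<'E'
from h import *
S=srot(213.5,-16); xw=np.array([np.cos(np.radians(33.5)),np.sin(np.radians(33.5)),0])
g=np.array([-.075,0,.1407])
lip=np.array([.6476,.1842,.09])+.010*xw
steps(tcp_from_lip(lip,S,g),tool_of(S),4)
print(manip.sense()['q'])
snap('top','t8');snap('scene','s8')
E
```

```text
t: 13.9
tcp_pos: [0.6405, -0.0014, 0.2869]
tool_rot: [0.489, 0.861, -0.122, -0.068]
force: [0.2, 0.4, -0.7]
finger_gap: 0.174
gripper_force: 78.7
t: 14.9
tcp_pos: [0.7474, 0.254, 0.2726]
tool_rot: [0.472, 0.87, -0.123, -0.066]
force: [-0.6, 0.7, -0.1]
finger_gap: 0.18
gripper_force: 78.7
t 14.9 tcp [0.7474 0.254  0.2726] F [-0.6249  0.6615 -0.091 ] n 4 dp [-0.0016  0.009   0.0328] rot [-0.     -0.0001 -0.0003]
[ 0.2147  0.9055  0.7565 -0.1001  1.7418 -0.3657]
```

```bash
python3 - <<'E'
from h import *
xw=np.array([np.cos(np.radians(33.5)),np.sin(np.radians(33.5)),0]); g=np.array([-.075,0,.1407])
p0=R0=None
for z,pi,n in((.105,-4,6),(.088,12,6),(.068,45,12)):
    S=srot(213.5,pi); p=tcp_from_lip(np.array([.6476,.1842,z])+.010*xw,S,g); T=tool_of(S)
    steps(p,T,n,p0,R0); p0,R0=p,T
E
```

```text
t 15.0 tcp [0.7472 0.2523 0.2729] F [-0.6718  0.3047 -2.5717] n 6 dp [-0.0006 -0.0064  0.0124] rot [-0.0056  0.     -0.0002]
t 15.0 tcp [0.7265 0.2364 0.2401] F [-0.6718  0.3047 -2.5717] n 6 dp [-0.     -0.0135 -0.001 ] rot [-0.0074 -0.      0.    ]
t 15.0 tcp [0.6927 0.2141 0.2412] F [-0.6718  0.3047 -2.5717] n 12 dp [-0.     -0.0152 -0.0039] rot [-0.0076  0.     -0.    ]
```

```bash
python3 -m crank '[{"dp":[-0.0006,-0.0064,0.0124],"delta_rot":[-0.0056,0,-0.0002],"fingers":-1},{"dp":[-0.0006,-0.0064,0.0124],"delta_rot":[-0.0056,0,-0.0002],"fingers":-1},{"dp":[-0.0006,-0.0064,0.0124],"delta_rot":[-0.0056,0,-0.0002],"fingers":-1},{"dp":[-0.0006,-0.0064,0.0124],"delta_rot":[-0.0056,0,-0.0002],"fingers":-1},{"dp":[-0.0006,-0.0064,0.0124],"delta_rot":[-0.0056,0,-0.0002],"fingers":-1},{"dp":[-0.0006,-0.0064,0.0124],"delta_rot":[-0.0056,0,-0.0002],"fingers":-1},{"dp":[0,-0.0135,-0.001],"delta_rot":[-0.0074,0,0],"fingers":-1},{"dp":[0,-0.0135,-0.001],"delta_rot":[-0.0074,0,0],"fingers":-1},{"dp":[0,-0.0135,-0.001],"delta_rot":[-0.0074,0,0],"fingers":-1},{"dp":[0,-0.0135,-0.001],"delta_rot":[-0.0074,0,0],"fingers":-1},{"dp":[0,-0.0135,-0.001],"delta_rot":[-0.0074,0,0],"fingers":-1},{"dp":[0,-0.0135,-0.001],"delta_rot":[-0.0074,0,0],"fingers":-1}]'
python3 -m crank '[{"dp":[0,-0.0152,-0.0039],"delta_rot":[-0.0076,0,0],"fingers":-1},{"dp":[0,-0.0152,-0.0039],"delta_rot":[-0.0076,0,0],"fingers":-1},{"dp":[0,-0.0152,-0.0039],"delta_rot":[-0.0076,0,0],"fingers":-1},{"dp":[0,-0.0152,-0.0039],"delta_rot":[-0.0076,0,0],"fingers":-1},{"dp":[0,-0.0152,-0.0039],"delta_rot":[-0.0076,0,0],"fingers":-1},{"dp":[0,-0.0152,-0.0039],"delta_rot":[-0.0076,0,0],"fingers":-1},{"dp":[0,-0.0152,-0.0039],"delta_rot":[-0.0076,0,0],"fingers":-1},{"dp":[0,-0.0152,-0.0039],"delta_rot":[-0.0076,0,0],"fingers":-1},{"dp":[0,-0.0152,-0.0039],"delta_rot":[-0.0076,0,0],"fingers":-1},{"dp":[0,-0.0152,-0.0039],"delta_rot":[-0.0076,0,0],"fingers":-1},{"dp":[0,-0.0152,-0.0039],"delta_rot":[-0.0076,0,0],"fingers":-1},{"dp":[0,-0.0152,-0.0039],"delta_rot":[-0.0076,0,0],"fingers":-1}]'
python3 -m crank '[{"dp":[0,0,0],"delta_rot":[0,0,0],"fingers":-1},{"dp":[0,0,0],"delta_rot":[0,0,0],"fingers":-1},{"dp":[0,0,0],"delta_rot":[0,0,0],"fingers":-1},{"dp":[0,0,0],"delta_rot":[0,0,0],"fingers":-1},{"dp":[0,0,0],"delta_rot":[0,0,0],"fingers":-1},{"dp":[0,0,0],"delta_rot":[0,0,0],"fingers":-1}]'
python3 - <<'E'
from h import *
snap('top','t9');snap('scene','s9')
s=manip.sense();p=s['tcp_pos'];Rt=R.from_quat(s['tool_rot']).as_matrix();print(s['q'])
print('pitch up',np.degrees(np.arcsin(-Rt[2,1])),'lip',p+np.stack([-Rt[:,1],-Rt[:,0],-Rt[:,2]],1)@[.075,0,-.1407])
steps(p+[0,0,.12],Rt,6)
xw=np.array([np.cos(np.radians(33.5)),np.sin(np.radians(33.5)),0]); g=np.array([-.075,0,.1407])
S=srot(213.5,0); steps(tcp_from_lip(np.array([.6476,.1842,.188])+.010*xw,S,g),tool_of(S),12,p+[0,0,.12],Rt)
E
```

```text
t: 16.0
tcp_pos: [0.6922, 0.2106, 0.2431]
tool_rot: [0.473, 0.875, 0.092, 0.051]
force: [0.3, -0.0, -2.3]
finger_gap: 0.174
gripper_force: 78.7
t: 17.0
tcp_pos: [0.6199, 0.1645, 0.2248]
tool_rot: [0.44, 0.818, 0.326, 0.174]
force: [-0.1, 0.4, -1.4]
finger_gap: 0.177
gripper_force: 78.7
t: 17.5
tcp_pos: [0.6211, 0.1662, 0.2246]
tool_rot: [0.44, 0.819, 0.325, 0.174]
force: [0.3, -0.6, -0.9]
finger_gap: 0.179
gripper_force: 78.7
[-0.0613  0.59    1.8647  1.4748  0.4297 -1.9674]
pitch up -43.2571739603494 lip [0.6555 0.1896 0.0705]
t 17.6 tcp [0.6209 0.1662 0.2243] F [-0.1868 -0.4499 -1.3552] n 6 dp [ 0.0001  0.0274 -0.0291] rot [0. 0. 0.]
t 17.6 tcp [0.6209 0.1662 0.3443] F [-0.1868 -0.4499 -1.3552] n 12 dp [0.     0.0173 0.0104] rot [ 0.01 -0.    0.  ]
```

```bash
python3 -m crank '[{"dp":[0,0.0274,-0.0291],"delta_rot":[0,0,0],"fingers":-1},{"dp":[0,0.0274,-0.0291],"delta_rot":[0,0,0],"fingers":-1},{"dp":[0,0.0274,-0.0291],"delta_rot":[0,0,0],"fingers":-1},{"dp":[0,0.0274,-0.0291],"delta_rot":[0,0,0],"fingers":-1},{"dp":[0,0.0274,-0.0291],"delta_rot":[0,0,0],"fingers":-1},{"dp":[0,0.0274,-0.0291],"delta_rot":[0,0,0],"fingers":-1}]'
python3 -m crank '[{"dp":[0,0.0173,0.0104],"delta_rot":[0.01,0,0],"fingers":-1},{"dp":[0,0.0173,0.0104],"delta_rot":[0.01,0,0],"fingers":-1},{"dp":[0,0.0173,0.0104],"delta_rot":[0.01,0,0],"fingers":-1},{"dp":[0,0.0173,0.0104],"delta_rot":[0.01,0,0],"fingers":-1},{"dp":[0,0.0173,0.0104],"delta_rot":[0.01,0,0],"fingers":-1},{"dp":[0,0.0173,0.0104],"delta_rot":[0.01,0,0],"fingers":-1},{"dp":[0,0.0173,0.0104],"delta_rot":[0.01,0,0],"fingers":-1},{"dp":[0,0.0173,0.0104],"delta_rot":[0.01,0,0],"fingers":-1},{"dp":[0,0.0173,0.0104],"delta_rot":[0.01,0,0],"fingers":-1},{"dp":[0,0.0173,0.0104],"delta_rot":[0.01,0,0],"fingers":-1},{"dp":[0,0.0173,0.0104],"delta_rot":[0.01,0,0],"fingers":-1},{"dp":[0,0.0173,0.0104],"delta_rot":[0.01,0,0],"fingers":-1}]'
python3 - <<'E'
from h import *
S=srot(213.5,0); s=manip.sense();print(s['q'])
# place: tool to near the original handle spot, lip at z=.10 then down
steps([.56,-.03,.25],tool_of(S),14)
E
```

```text
t: 18.1
tcp_pos: [0.6205, 0.1659, 0.3449]
tool_rot: [0.44, 0.819, 0.325, 0.173]
force: [0.7, 0.9, -0.5]
finger_gap: 0.173
gripper_force: 78.7
t: 19.1
tcp_pos: [0.7185, 0.231, 0.3286]
tool_rot: [0.473, 0.881, 0.0, -0.001]
force: [0.5, -0.1, -0.8]
finger_gap: 0.176
gripper_force: 78.8
[ 0.1628  0.6962  1.0281  0.0023  1.4186 -0.4232]
t 19.1 tcp [0.7185 0.231  0.3286] F [ 0.4996 -0.0563 -0.769 ] n 14 dp [-0.0186 -0.0395  0.0112] rot [-0. -0.  0.]
```

```bash
python3 - <<'E'
from h import *
S=srot(213.5,0)
steps([.61,-.03,.22],tool_of(S),12)
E
```

```text
t 19.1 tcp [0.7185 0.231  0.3286] F [ 0.4996 -0.0563 -0.769 ] n 12 dp [-0.0263 -0.0391  0.0181] rot [-0. -0.  0.]
```

```bash
python3 -m crank '[{"dp":[-0.0263,-0.0391,0.018],"delta_rot":[0,0,0],"fingers":-1},{"dp":[-0.0263,-0.0391,0.018],"delta_rot":[0,0,0],"fingers":-1},{"dp":[-0.0263,-0.0391,0.018],"delta_rot":[0,0,0],"fingers":-1},{"dp":[-0.0263,-0.0391,0.018],"delta_rot":[0,0,0],"fingers":-1},{"dp":[-0.0263,-0.0391,0.018],"delta_rot":[0,0,0],"fingers":-1},{"dp":[-0.0263,-0.0391,0.018],"delta_rot":[0,0,0],"fingers":-1},{"dp":[-0.0263,-0.0391,0.018],"delta_rot":[0,0,0],"fingers":-1},{"dp":[-0.0263,-0.0391,0.018],"delta_rot":[0,0,0],"fingers":-1},{"dp":[-0.0263,-0.0391,0.018],"delta_rot":[0,0,0],"fingers":-1},{"dp":[-0.0263,-0.0391,0.018],"delta_rot":[0,0,0],"fingers":-1},{"dp":[-0.0263,-0.0391,0.018],"delta_rot":[0,0,0],"fingers":-1},{"dp":[-0.0263,-0.0391,0.018],"delta_rot":[0,0,0],"fingers":-1}]'
python3 - <<'E'
from h import *
snap('top','t10');snap('scene','s10');a=cv2.imread('pics/s10.png');b=cv2.imread('pics/t10.png')
i=cv2.resize(a[160:340,200:380],(400,400),interpolation=cv2.INTER_CUBIC);j=cv2.resize(b[100:260,180:340],(400,400),interpolation=cv2.INTER_CUBIC)
cv2.imwrite('pics/s10c.png',np.hstack([i,j]))
S=srot(213.5,0)
steps([.61,-.03,.155],tool_of(S),4)
E
```

```text
t: 20.1
tcp_pos: [0.6097, -0.031, 0.219]
tool_rot: [0.473, 0.881, 0.002, -0.001]
force: [-0.2, -0.3, -0.3]
finger_gap: 0.177
gripper_force: 78.9
t 20.2 tcp [ 0.6081 -0.0329  0.2177] F [ 0.2014 -0.0276 -0.5771] n 4 dp [0.0006 0.0016 0.0314] rot [-0.0001 -0.0002 -0.0001]
```

View pics/s10c.png

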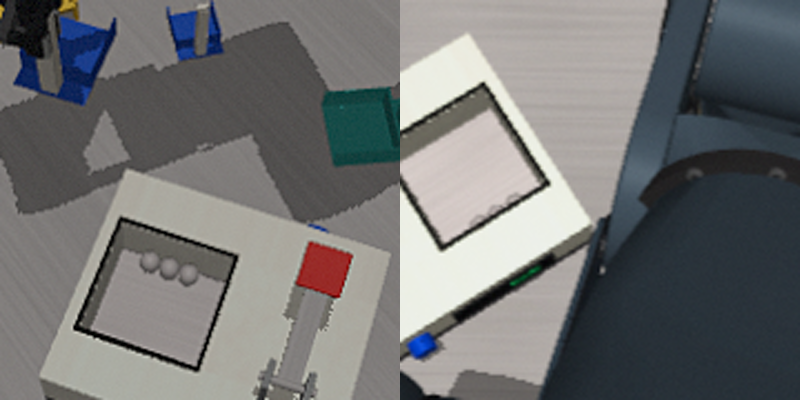

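All three beads lie in the well against its front wall, at left-panel pixels (150,262), (169,268) and (189,274). Now I set the scoop down.

```bash
python3 -m crank '[{"dp":[0,0,0.03],"delta_rot":[0,0,0],"fingers":-1},{"dp":[0,0,0.04],"delta_rot":[0,0,0],"fingers":-1},{"dp":[0,0,0.04],"delta_rot":[0,0,0],"fingers":-1},{"dp":[0,0,0.02],"delta_rot":[0,0,0],"fingers":-1},{"dp":[0,0,0.01],"delta_rot":[0,0,0],"fingers":-1},{"dp":[0,0,0],"delta_rot":[0,0,0],"fingers":-1},{"dp":[0,0,0],"delta_rot":[0,0,0],"fingers":-1}]'
python3 -m crank '[{"dp":[0,0,0.006],"delta_rot":[0,0,0],"fingers":-1},{"dp":[0,0,0.004],"delta_rot":[0,0,0],"fingers":-1},{"dp":[0,0,0],"delta_rot":[0,0,0],"fingers":-1},{"dp":[0,0,0],"delta_rot":[0,0,0],"fingers":-1}]'
```

```text
t: 20.78
tcp_pos: [0.6109, -0.0297, 0.1499]
tool_rot: [0.473, 0.881, 0.002, -0.0]
force: [-0.9, -0.1, -1.1]
finger_gap: 0.175
gripper_force: 79.0
t: 21.12
tcp_pos: [0.6104, -0.03, 0.1448]
tool_rot: [0.473, 0.881, 0.002, -0.0]
force: [0.0, -0.3, -0.1]
finger_gap: 0.174
gripper_force: 79.0
```

```bash
python3 -m crank '[{"dp":[0,0,0.003],"delta_rot":[0,0,0],"fingers":-1},{"dp":[0,0,0.002],"delta_rot":[0,0,0],"fingers":-1},{"dp":[0,0,0],"delta_rot":[0,0,0],"fingers":-1},{"dp":[0,0,0],"delta_rot":[0,0,0],"fingers":-1}]'
python3 -m crank '[{"dp":[0,0,0.003],"delta_rot":[0,0,0],"fingers":-1},{"dp":[0,0,0],"delta_rot":[0,0,0],"fingers":-1},{"dp":[0,0,0],"delta_rot":[0,0,0],"fingers":-1}]'
```

```text
t: 21.45
tcp_pos: [0.6103, -0.03, 0.1419]
tool_rot: [0.473, 0.881, 0.002, -0.001]
force: [-0.7, -0.1, -1.7]
finger_gap: 0.176
gripper_force: 79.0
t: 21.7
tcp_pos: [0.6106, -0.0299, 0.1408]
tool_rot: [0.473, 0.881, 0.002, -0.0]
force: [0.0, 0.3, 0.6]
finger_gap: 0.173
gripper_force: 79.3
```

Just touching the bench. One more light press, then open partway and fully, and rise.

```bash
python3 -m crank '[{"dp":[0,0,0.001],"delta_rot":[0,0,0],"fingers":-1},{"dp":[0,0,0],"delta_rot":[0,0,0],"fingers":-1},{"dp":[0,0,0],"delta_rot":[0,0,0],"fingers":-0.4},{"dp":[0,0,0],"delta_rot":[0,0,0],"fingers":0},{"dp":[0,0,0],"delta_rot":[0,0,0],"fingers":0},{"dp":[0,0,0],"delta_rot":[0,0,0],"fingers":0},{"dp":[0,0,0],"delta_rot":[0,0,0],"fingers":0},{"dp":[0,0,0],"delta_rot":[0,0,0],"fingers":0}]'
python3 -m crank '[{"dp":[0,0,-0.02],"delta_rot":[0,0,0],"fingers":0},{"dp":[0,0,-0.04],"delta_rot":[0,0,0],"fingers":0},{"dp":[0,0,-0.06],"delta_rot":[0,0,0],"fingers":0},{"dp":[0,0,-0.07],"delta_rot":[0,0,0],"fingers":0},{"dp":[0,0,-0.07],"delta_rot":[0,0,0],"fingers":0},{"dp":[0,0,0],"delta_rot":[0,0,0],"fingers":-1},{"dp":[0,0,0],"delta_rot":[0,0,0],"fingers":-1},{"dp":[0,0,0],"delta_rot":[0,0,0],"fingers":-1}]'
python3 - <<'E'
from h import *
snap('scene','s11'); d=np.load('pics/s11.npy'); a=cv2.imread('pics/s11.png')
S=srot(213.5,0)
steps([.543,.2626,.26],tool_of(S),12)
# pan/handle check: points of blue/white in scoop region by depth
P=[]
for v in range(130,230):
  for u in range(190,290):
    if d[v,u]>0:
      p=pt('scene',u,v,d[v,u]); P.append((*p,*a[v,u]))
P=np.array(P); near=P[np.hypot(P[:,0]-.61,P[:,1]+.03)<.03]
top=near[(near[:,2]>.1)&(near[:,2]<.12)]; low=near[(near[:,2]>.04)&(near[:,2]<.06)]
print('max z<.15',near[near[:,2]<.15][:,2].max(),'top',np.median(top[:,:2],0),len(top),'low',np.median(low[:,:2],0),len(low))
E
```

```text
t: 22.37
tcp_pos: [0.6103, -0.03, 0.1398]
tool_rot: [0.473, 0.881, 0.002, -0.001]
force: [-0.1, -0.1, -0.4]
finger_gap: 0.5
gripper_force: 0.0
t: 23.03
tcp_pos: [0.6097, -0.0304, 0.2701]
tool_rot: [0.473, 0.881, 0.002, -0.001]
force: [-0.4, -0.0, -0.5]
finger_gap: 0.083
gripper_force: 0.0
t 23.08 tcp [ 0.6093 -0.0303  0.2691] F [-0.348   0.3193 -0.3177] n 12 dp [0.0468 0.0178 0.0017] rot [ 0.     -0.0001  0.    ]Traceback (most recent call last):
  File "<stdin>", line 10, in <module>
  File "h.py", line 10, in pt
    m=manip.camera_model(cam); x=(u-m['cx'])/m['fx'];y=(v-m['cy'])/m['fy']
ValueError: time passes only in moves, steps and waits
```

```bash
python3 -m crank '[{"dp":[0.0468,0.0178,0.0017],"delta_rot":[0,0,0],"fingers":-1},{"dp":[0.0468,0.0178,0.0017],"delta_rot":[0,0,0],"fingers":-1},{"dp":[0.0468,0.0178,0.0017],"delta_rot":[0,0,0],"fingers":-1},{"dp":[0.0468,0.0178,0.0017],"delta_rot":[0,0,0],"fingers":-1},{"dp":[0.0468,0.0178,0.0017],"delta_rot":[0,0,0],"fingers":-1},{"dp":[0.0468,0.0178,0.0017],"delta_rot":[0,0,0],"fingers":-1},{"dp":[0.0468,0.0178,0.0017],"delta_rot":[0,0,0],"fingers":-1},{"dp":[0.0468,0.0178,0.0017],"delta_rot":[0,0,0],"fingers":-1},{"dp":[0.0468,0.0178,0.0017],"delta_rot":[0,0,0],"fingers":-1},{"dp":[0.0468,0.0178,0.0017],"delta_rot":[0,0,0],"fingers":-1},{"dp":[0.0468,0.0178,0.0017],"delta_rot":[0,0,0],"fingers":-1},{"dp":[0.0468,0.0178,0.0017],"delta_rot":[0,0,0],"fingers":-1}]'
python3 - <<'E'
from h import *
snap('scene','s12'); d=np.load('pics/s12.npy'); m=manip.camera_model('scene')
S=srot(213.5,0)
steps([.543,.2626,.186],tool_of(S),4)
u,v=np.meshgrid(np.arange(150,320),np.arange(120,240)); dd=d[v,u]
k=np.array([m['k1'],0,0,0]); K=np.array([[m['fx'],0,m['cx']],[0,m['fy'],m['cy']],[0,0,1]])
xy=cv2.undistortPoints(np.stack([u,v],-1).reshape(-1,1,2).astype(np.float64),K,k).reshape(-1,2); z=dd.reshape(-1)
P=np.array(m['origin'])+(np.stack([xy[:,0]*z,-xy[:,1]*z,-z],1))@att(m).T
P=P[z>0]; n=P[np.hypot(P[:,0]-.61,P[:,1]+.03)<.03]
for lo,hi in((.04,.06),(.08,.1),(.1,.105),(.105,.125)):
  q=n[(n[:,2]>lo)&(n[:,2]<hi)]; print(lo,len(q),q.mean(0) if len(q) else '')
E
```

```text
t: 24.08
tcp_pos: [0.5425, 0.2634, 0.2587]
tool_rot: [0.473, 0.881, 0.0, -0.002]
force: [0.4, 0.0, 0.8]
finger_gap: 0.002
gripper_force: 0.0
t 24.13 tcp [0.5411 0.2675 0.2586] F [-0.7328  2.1519  0.5854] n 4 dp [-0.0028 -0.0006  0.0363] rot [-0.     -0.0003  0.0001]
0.04 50 [ 0.6121 -0.0217  0.0503]
0.08 58 [ 0.6116 -0.0219  0.0898]
0.1 11 [ 0.611  -0.0209  0.1023]
0.105 70 [ 0.6102 -0.0255  0.1095]
```

Scoop stands upright: the handle axis is the same at all heights and its top is at 0.110 m. Now the lever.

```bash
python3 -m crank '[{"dp":[0,0,0.012],"delta_rot":[0,0,0],"fingers":-1},{"dp":[0,0,0.024],"delta_rot":[0,0,0],"fingers":-1},{"dp":[0,0,0.024],"delta_rot":[0,0,0],"fingers":-1},{"dp":[0,0,0.018],"delta_rot":[0,0,0],"fingers":-1},{"dp":[0,0,0.012],"delta_rot":[0,0,0],"fingers":-1},{"dp":[0,0,0.012],"delta_rot":[0,0,0],"fingers":-1},{"dp":[0,0,0.012],"delta_rot":[0,0,0],"fingers":-1},{"dp":[0,0,0.012],"delta_rot":[0,0,0],"fingers":-1},{"dp":[0,0,0],"delta_rot":[0,0,0],"fingers":-1},{"dp":[0,0,0],"delta_rot":[0,0,0],"fingers":-1},{"dp":[0,0,0],"delta_rot":[0,0,0],"fingers":-1}]' 80
python3 - <<'E'
from h import *
steps([.543,.2626,.186],tool_of(srot(213.5,0)),2)
E
```

```text
t: 25.05
tcp_pos: [0.5441, 0.2626, 0.1983]
tool_rot: [0.473, 0.881, 0.002, -0.0]
force: [-2.2, -2.0, 5.0]
finger_gap: 0.002
gripper_force: 1.9
t 25.05 tcp [0.5441 0.2626 0.1983] F [-2.2451 -2.0084  5.037 ] n 2 dp [ 0.0006 -0.001   0.0123] rot [ 0.0003 -0.0002  0.0001]
```

```bash
python3 -m crank '[{"dp":[0,0,0.008],"delta_rot":[0,0,0],"fingers":-1},{"dp":[0,0,0.008],"delta_rot":[0,0,0],"fingers":-1},{"dp":[0,0,0.008],"delta_rot":[0,0,0],"fingers":-1},{"dp":[0,0,0],"delta_rot":[0,0,0],"fingers":-1},{"dp":[0,0,0],"delta_rot":[0,0,0],"fingers":-1},{"dp":[0,0,0],"delta_rot":[0,0,0],"fingers":-1}]'
cat > lev.py <<'E'
from h import *
s=manip.sense();print(s['tcp_pos'],s['force'])
for cam in('scene','top'):
    p,d=snap(cam,f'{cam}_lev{int(s["t"]*100)}'); m=manip.camera_model(cam)
    p=p.astype(int); msk=(p[...,0]>90)&(p[...,1]<60)&(p[...,2]<60)&(d>0)
    v,u=np.nonzero(msk); z=d[v,u].astype(float)
    K=np.array([[m['fx'],0,m['cx']],[0,m['fy'],m['cy']],[0,0,1]])
    xy=cv2.undistortPoints(np.stack([u,v],-1).reshape(-1,1,2).astype(np.float64),K,np.array([m['k1'],0,0,0])).reshape(-1,2)
    P=np.array(m['origin'])+np.stack([xy[:,0]*z,-xy[:,1]*z,-z],1)@att(m).T
    P=P[np.hypot(P[:,0]-.545,P[:,1]-.264)<.04]; a=np.radians(33.5); x=P[:,0]*np.cos(a)+P[:,1]*np.sin(a)
    if len(P)<10: continue
    k=P[:,2]>np.percentile(P[:,2],30)
    f=np.polyfit(x[k],P[k,2],1); print(cam,len(P),'z',np.percentile(P[:,2],[10,50,90]),'slope',f[0])
E
python3 lev.py
```

```text
t: 25.55
tcp_pos: [0.5439, 0.2627, 0.186]
tool_rot: [0.473, 0.881, 0.002, -0.001]
force: [-2.2, -3.1, 4.9]
finger_gap: 0.0
gripper_force: 2.6
[0.5439 0.2627 0.186 ] [-2.1786 -3.0746  4.9055]
scene 46 z [0.1118 0.1137 0.1149] slope 0.010083649344519732
top 25 z [0.1115 0.1129 0.1155] slope 0.014599175188488616
```

Depth puts the pad top at 0.113 m and level, with about 5 N upward on the fingers. I'll settle briefly, then hand in.

```bash
python3 -m crank '[{"dp":[0,0,0],"delta_rot":[0,0,0],"fingers":-1},{"dp":[0,0,0],"delta_rot":[0,0,0],"fingers":-1},{"dp":[0,0,0],"delta_rot":[0,0,0],"fingers":-1},{"dp":[0,0,0],"delta_rot":[0,0,0],"fingers":-1},{"dp":[0,0,0],"delta_rot":[0,0,0],"fingers":-1},{"dp":[0,0,0],"delta_rot":[0,0,0],"fingers":-1}]'
python3 -c "
from station import manip
print(manip.sign_off())"
```

```text
t: 26.15
tcp_pos: [0.5439, 0.2627, 0.1861]
tool_rot: [0.473, 0.881, 0.002, -0.001]
force: [-1.8, -2.4, 5.5]
finger_gap: 0.002
gripper_force: 2.6
the job is handed in; nothing more can be done
None
```

I handed the job in at about 26 s: all three beads were in the well, the scoop stood upright on the bench and released, and the fingers held the lever level with about 5 N; sign-off returned no verdict.

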